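# Shim the rocking corner of a granite stand

### The arm

A 7-joint arm with a two-finger parallel gripper is mounted at the origin on the work surface. World frame = base frame: x ahead of the robot, y to its left, z up, the work surface at z = 0. Lengths are in mm, angles in rad, forces in N, time in s.
With the tool pointing down it reaches from about 425 to 825 mm from the base axis. Payload 3.6 kg.
Tool frame: the origin (TCP) lies on the centre line of the jaws, within the pads' length; the fingertips stand 17 mm ahead of it and the grasp point (between the pads) lies 2 mm behind it; z points along the fingers, y is the line along which they close (so a half turn about z gives the same grasp; the last joint's range is limited). The gripper opens to 93 mm and grips with 3 to 60 N. Pads are 15 mm wide; open, the fingers measure 128 mm over their backs; the gripper's body (75 mm by 188 mm) begins 65 mm behind the grasp point.
Start: joints at [-1.343, 0.615, -0.013, 1.423, 0.008, 1.103, -0.04], TCP at [163.802, 628.993, 235.64] pointing down, gripper open.
Joint ranges: [-3.12, 3.12], [-0.3, 2.06], [-1.34, 1.32], [0.26, 2.42], [-1.36, 4.5], [0.01, 1.98], [-2.84, 2.84]. Speed limits (rad/s): [2.79, 2.79, 3.14, 3.14, 3.14, 3.14, 3.14].

### API

Orientations are given as [roll, pitch, yaw] about the fixed x, y, z axes, in that order (R = Rz(yaw) Ry(pitch) Rx(roll)).
In Python, from bench import * gives the robot as it stands. The module is installed in compiled form; this text tells all that it offers.
- The arm moves only by the tool step_arm, never from a script. Its argument "deltas" is one flat list of numbers, 7 for each row, row after row: the turn, a rotation vector about the tool's x, y, z in rad, then the shift along the tool's x, y, z in cm, then the finger opening in cm, from 0 to 9.3. In form: [rx, ry, rz, x, y, z, jaw, rx, ry, rz, x, y, z, jaw, ...]. A call has 1 to 10 rows; each row is the pose to reach, as a shift and turn from the pose commanded when the call began, along the tool's axes at that moment; what a row does not reach only later rows make up. A row lasts 1/12 s, in which the tool goes at most 41.7 mm and 7.16 degrees, less where a joint would pass 70% of its speed; a pose out of reach is approached as far as the arm can. A call with a gripper value outside its range is refused whole. The fingers move at their own pace and stop on an object; the grip force is fixed at half the most. Time passes only in rows, so rows that repeat a pose let the fingers close. It gives the time, the measured TCP pose, the force, the opening and the grip force at its end, in the units of the state.
- get_obs(): the state, without advancing time (a new reading comes with each control period).
- capture(name): name is "side" or "top"; returns (picture, depth): 480x640x3 uint8, red, green, blue; 480x640 float32, mm along the optical axis (not along the pixel's ray), 0 where there is no reading.
- camera_params(name): a dict with "fx", "fy", "cx", "cy" (pixels), "position" and "attitude" of the camera in the world. Camera axes: x right, y down, z forward; pixel columns grow to the right and rows downward; lengths in mm; the calibration is good to about 2 mm. A picture is of the moment at which its call begins. camera_params takes no time and is no camera call.
- finish_job(): hands the job in; it is judged then, once.
Trained networks look in the newest picture that a camera, given by its name, has taken for a name from the list of things; names that differ only in an ending like _2 or _b are one class to them, and where a whole thing is asked for, a point or a joint stands for the part that bears it (a point fixed in the world has none). Each returns a list of dicts, best first, with "score" (0 to 1); they miss things now and then, are a little off and sometimes report something else, mostly with a low value. They report only what shows in the picture. A call takes as long as a camera call.
- boxes_of(thing, camera): "xyz" ([x, y, z] in mm, in the coordinates of the camera as it stood for that picture, good to about 4 mm: the middle of the surface that is visible of it).
- masks_of(thing, camera): "region" (480x640 bool, what is visible of it).
The state is a dict: "time_s": time; "joint_positions": joint angles; "qd": joint speeds; "effort": joint torques, N m; "tcp_pos": TCP position; "orientation": TCP orientation; "contact_force": force on the tool from outside, world axes, zero at the start; "moment": the same for the moment, N m; "gripper_width": finger opening in mm; "grasp_force": force on a finger pad.
Only numpy, scipy, OpenCV 4.12 (cv2) and the standard library are available. Lean on these libraries where they do the work, as an engineer would, in place of code of your own. Each camera call takes 0.05 s, during which the arm holds its last target. There are 200 camera calls.

### The job

The dark granite slab on the levelling stand rocks at one corner. Press down on its corners with a fingertip until you find the one that gives, then press that corner's orange shim lever all the way down flat, and leave the other three levers standing up. Only touch and press: do not lift or shift the slab, and leave the other things on the counter where they are.

Things in the scene. Friction and masses are not known exactly. Their poses are not given: they have to be found in the camera images.
- stand: Levelling stand fixed to the counter: an aluminium plate 200 (x) x 190 (y) x 8 mm with a foot at each corner. Origin: centre of its underside, on the counter; z up; x points away from the robot ('far'), y to the left, both turned by the stand's yaw (within 0.25 rad). Feet lie at x = +/-70, y = +/-70 mm; under one of them, which cannot be seen, there is a 6 mm gap.
- slab_top (a point): Centre of the top of the dark granite slab (180 x 180 x 25 mm, about 1.9 kg) that lies loose on the four feet, its top 61 mm above the counter, level. Axes as the stand's. Pressed over a firm foot a corner does not move; pressed over the loose foot the corner sinks at about 1.2 N per mm, up to 6 mm (about 7 N), then is solid; it springs back level when let go. Pressing with about 8 N shows the difference clearly.
- corner_fl (a point): Centre of the 18 mm white ring on the slab's top over the far left foot, 20 mm in from both edges: the place to press to try this corner. Moves with the slab.
- tab_fl (a point): Middle of the upper face of the far left foot's orange shim lever pad (34 mm wide along x, 28 mm long, 6 mm thick), 37 mm out from its hinge. The hinge runs along the stand's x, at the foot's x, 98 mm to the left (+y) of the stand's centre line and 22 mm above the counter; the lever reaches outward to 51 mm from the hinge, so flat it ends 149 mm from the centre line. Moves with the lever.
- shim_fl (a joint): Angle of the far left shim lever, rad: 0 standing up (26 degrees above level, the pad's outer end 47 mm above the counter), 0.45 pressed down flat (level, its top 25 mm above the counter, against a stop). It turns stiffly (about 2 N at the pad) and stays where it is left; going down it slides a steel shim blade under that corner. Under a firm foot there is no room: the lever jams at about 0.14 and stays bent there.
- corner_fr (a point): Centre of the 18 mm white ring on the slab's top over the far right foot, 20 mm in from both edges: the place to press to try this corner. Moves with the slab.
- tab_fr (a point): Middle of the upper face of the far right foot's orange shim lever pad (34 mm wide along x, 28 mm long, 6 mm thick), 37 mm out from its hinge. The hinge runs along the stand's x, at the foot's x, 98 mm to the right (-y) of the stand's centre line and 22 mm above the counter; the lever reaches outward to 51 mm from the hinge, so flat it ends 149 mm from the centre line. Moves with the lever.
- shim_fr (a joint): Angle of the far right shim lever, rad: 0 standing up (26 degrees above level, the pad's outer end 47 mm above the counter), 0.45 pressed down flat (level, its top 25 mm above the counter, against a stop). It turns stiffly (about 2 N at the pad) and stays where it is left; going down it slides a steel shim blade under that corner. Under a firm foot there is no room: the lever jams at about 0.14 and stays bent there.
- corner_nl (a point): Centre of the 18 mm white ring on the slab's top over the near left foot, 20 mm in from both edges: the place to press to try this corner. Moves with the slab.
- tab_nl (a point): Middle of the upper face of the near left foot's orange shim lever pad (34 mm wide along x, 28 mm long, 6 mm thick), 37 mm out from its hinge. The hinge runs along the stand's x, at the foot's x, 98 mm to the left (+y) of the stand's centre line and 22 mm above the counter; the lever reaches outward to 51 mm from the hinge, so flat it ends 149 mm from the centre line. Moves with the lever.
- shim_nl (a joint): Angle of the near left shim lever, rad: 0 standing up (26 degrees above level, the pad's outer end 47 mm above the counter), 0.45 pressed down flat (level, its top 25 mm above the counter, against a stop). It turns stiffly (about 2 N at the pad) and stays where it is left; going down it slides a steel shim blade under that corner. Under a firm foot there is no room: the lever jams at about 0.14 and stays bent there.
- corner_nr (a point): Centre of the 18 mm white ring on the slab's top over the near right foot, 20 mm in from both edges: the place to press to try this corner. Moves with the slab.
- tab_nr (a point): Middle of the upper face of the near right foot's orange shim lever pad (34 mm wide along x, 28 mm long, 6 mm thick), 37 mm out from its hinge. The hinge runs along the stand's x, at the foot's x, 98 mm to the right (-y) of the stand's centre line and 22 mm above the counter; the lever reaches outward to 51 mm from the hinge, so flat it ends 149 mm from the centre line. Moves with the lever.
- shim_nr (a joint): Angle of the near right shim lever, rad: 0 standing up (26 degrees above level, the pad's outer end 47 mm above the counter), 0.45 pressed down flat (level, its top 25 mm above the counter, against a stop). It turns stiffly (about 2 N at the pad) and stays where it is left; going down it slides a steel shim blade under that corner. Under a firm foot there is no room: the lever jams at about 0.14 and stays bent there.
- shaker: Glass jar with steel cap, 36 mm across, 55 mm high, standing left of the slab, between the two left levers. Not part of the job. Origin: centre of its underside.
- tin: Blue round tin, 60 mm across, 50 mm high, standing to the right of the slab. Not part of the job. Origin: centre of its underside.
- screwdriver: Screwdriver with red handle, 170 mm long, lying beyond the slab. Not part of the job. Origin: near its middle.
- detergent: White bottle with blue cap, 84 mm across, 220 mm high, on the left of the counter. Origin: centre of its underside.
- mug: Blue mug, 80 mm across, 90 mm high, on the right of the counter. Origin: centre of its underside.
- roll: Paper roll standing on end, 100 mm across, 110 mm high, on the right of the counter. Origin: centre of its underside.
- slab: The same granite slab; origin at the centre of its underside, 36 mm above the counter when level.

How it is judged:
By the outcome, as a careful person would: the job done as asked, in the order asked, and still so for the second after the job is handed in, with the robot touching nothing.
It also fails if it takes over 48 s, if anything falls off the work surface, if the arm or the gripper's body presses on something with over 40 N, if the wrist force passes 120 N, or if a joint passes its speed limit or range.

## Working session

There is one attempt and no reset: what is moved stays moved. The work goes in short steps, Python scripts to look and compute and a tool call to move; the robot and the scene stay as the last step left them, time stands still between calls to the robot, and variables do not carry over. Pictures are saved under pics/ and viewed, at most 10 in all, crops included, and the job is handed in when it is done.

Besides the shell and the picture viewer there is one more tool, called after "Emit:" as name(argument=value, ...) on one line, values as JSON. step_arm: Moves the arm, as the interface text tells. Its arguments: {"type":"object","properties":{"deltas":{"type":"array","items":{"type":"number"}}},"required":["deltas"]}

```bash
mkdir -p pics
cat > h.py <<'E'
from bench import *
import numpy as np, cv2
from scipy.spatial.transform import Rotation as R
def cam(n):
    p=camera_params(n); a=p["attitude"]; a=np.array(a)
    M=a if a.shape==(3,3) else R.from_euler('xyz',a).as_matrix()
    return p,M,np.array(p["position"])
def px2w(n,u,v,d):
    p,M,t=cam(n); return M@np.array([(u-p["cx"])/p["fx"]*d,(v-p["cy"])/p["fy"]*d,d])+t
def w2px(n,X):
    p,M,t=cam(n); c=M.T@(np.array(X)-t); return c[0]/c[2]*p["fx"]+p["cx"],c[1]/c[2]*p["fy"]+p["cy"]
E
python3 - <<'E'
from h import *
for n in("top","side"):
    print(camera_params(n)); p,d=capture(n); cv2.imwrite(f"pics/{n}0.png",p[:,:,::-1])
    for t in("slab","corner_fl","corner_fr","corner_nl","corner_nr","tab_fl","tab_fr","tab_nl","tab_nr","shaker","tin"):
        _,M,o=cam(n)
        print(n,t,[((M@np.array(b["xyz"])+o).round(0).tolist(),round(b["score"],2)) for b in boxes_of(t,n)[:2]])
print(get_obs())
E
```

```text
{'fx': 583.3973577817152, 'fy': 583.3973577817152, 'cx': 320.95591147991934, 'cy': 241.70938398576257, 'position': array([ 313.74814894,   -5.91659899, 1598.81087379]), 'attitude': array([-2.9655555 , -0.00685199, -1.57236693])}
top slab [([486.0, -93.0, 40.0], 0.65), ([519.0, 49.0, 57.0], 0.58)]
top corner_fl [([522.0, 46.0, 60.0], 0.89)]
top corner_fr [([521.0, 51.0, 63.0], 0.68)]
top corner_nl [([519.0, 49.0, 59.0], 0.68), ([536.0, -151.0, 51.0], 0.5)]
top corner_nr [([517.0, 46.0, 65.0], 0.6), ([563.0, 187.0, 41.0], 0.15)]
top tab_fl [([555.0, 187.0, 38.0], 0.51)]
top tab_fr [([615.0, -63.0, 38.0], 0.7)]
top tab_nl [([424.0, 159.0, 40.0], 0.46), ([731.0, 132.0, 24.0], 0.35)]
top tab_nr [([479.0, -91.0, 38.0], 0.51)]
top shaker [([502.0, 185.0, 57.0], 0.59)]
top tin [([536.0, -153.0, 53.0], 0.56), ([520.0, 49.0, 59.0], 0.19)]
{'fx': 603.6933275866602, 'fy': 603.6933275866602, 'cx': 317.7365370912203, 'cy': 232.99600358490557, 'position': array([ -96.79979068, -782.56287709,  995.34383993]), 'attitude': array([-2.3044604 , -0.01218397, -0.70627687])}
side slab [([512.0, 32.0, 62.0]
[... 668 characters left out ...]
1.34248962,  0.61489232, -0.01262497,  1.42336907,  0.00810163,
        1.10341544, -0.04037043]), 'qd': array([-4.10738062e-04,  1.49230457e-03, -7.49807211e-04, -3.59517499e-04,
       -8.30351890e-04,  6.04104448e-05,  6.37114449e-04]), 'effort': array([-3.24406828e-04, -4.58832765e+01,  2.08936706e-01, -1.66031849e+01,
       -6.10689051e-02,  1.32934836e-02,  5.01394595e-05]), 'tcp_pos': array([163.79771114, 629.00403432, 235.65541269]), 'orientation': array([-3.14155741e+00, -4.88581543e-05,  2.88687872e+00]), 'contact_force': array([-0.04728409, -0.06022102,  0.46468442]), 'moment': array([ 0.03696113,  0.03650147, -0.03233437]), 'grasp_force': 0.0, 'gripper_width': 93.08142122501225}
```

View pics/top0.png

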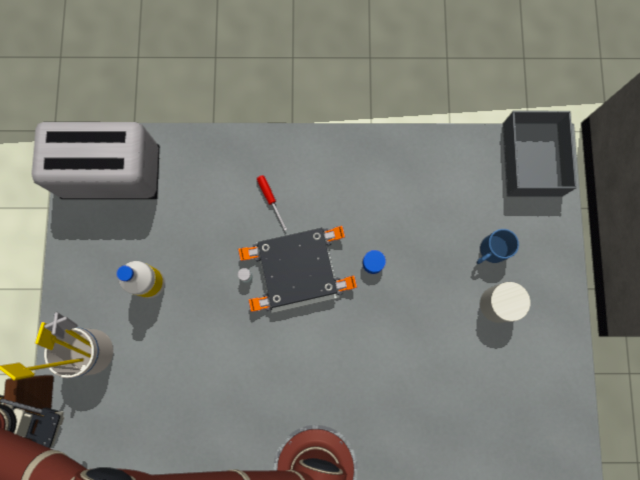

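Run:
```python
from h import *
for n in("top","side"):
    p,d=capture(n); _,M,o=cam(n); P,_,_=cam(n)
    vv,uu=np.mgrid[:480,:640]
    W=np.stack([(uu-P["cx"])/P["fx"]*d,(vv-P["cy"])/P["fy"]*d,d],-1)@M.T+o
    s=(abs(W[...,0]-518)<130)&(abs(W[...,1]-47)<130)&(abs(W[...,2]-61)<8)
    w=(s&(p.min(-1)>150)).astype(np.uint8)
    w=cv2.morphologyEx(w,cv2.MORPH_CLOSE,np.ones((5,5)))
    k,_,st,c=cv2.connectedComponentsWithStats(w)
    for i in range(1,k):
        if st[i,4]>10:
            r=M@np.array([(c[i][0]-P["cx"])/P["fx"],(c[i][1]-P["cy"])/P["fy"],1]); X=o+r*(61-o[2])/r[2]
            print(n,st[i],c[i].round(1),X.round(1))
    q=s&(p.max(-1)<110)&(p.ptp(-1)<30) if hasattr(p,'ptp') else s&(p.max(-1)<110)
    Y=W[q]; print(Y.mean(0), cv2.minAreaRect(Y[:,:2].astype(np.float32)))
```

```text
top [326 284   6   6  15] [327.9 287.1] [465.4 -35.1  61. ]
top [273 296   7   6  15] [276.7 299.1] [433.9  99.8  61. ]
[518.85020233  49.14001038  61.412843  ] ((520.2537841796875, 49.298194885253906), (181.13145446777344, 180.0026092529297), 12.819397926330566)
side [275 204   8   5  18] [278.9 206.3] [574.7 132.4  61. ]
side [322 227   7   6  36] [325.  229.4] [605.7  -2.6  61. ]
side [236 234   8   6  36] [239.5 236.7] [438.4 103.4  61. ]
side [284 260   8   7  42] [287.3 263.2] [469.2 -34.1  61. ]
[514.91419445  41.5750877   61.879938  ] ((519.197509765625, 48.4189453125), (183.8906707763672, 184.49497985839844), 12.52769947052002)
```

The top view shows the slab centred near pixel (297,267), with levers at (248,254), (334,234), (345,284) and (259,303), the shaker at (244,274) and the tin at (374,262). The fit gives centre (521,49.5) and yaw 0.222, and the sizes and height agree with those given.

```bash
cat >> h.py <<'E'
C=np.array([521.,49.5]); Y=0.222
def st(x,y): return C+np.array([[np.cos(Y),-np.sin(Y)],[np.sin(Y),np.cos(Y)]])@[x,y]
def delta(X,yaw=None):
    o=get_obs(); T=R.from_euler('xyz',o["orientation"])
    G=R.from_euler('xyz',[np.pi,0,Y+np.pi/2])
    return (T.inv()*G).as_rotvec().round(3).tolist(), (T.inv().apply(np.array(X)-o["tcp_pos"])/10).round(2).tolist()
E
python3 - <<'E'
from h import *
p,d=capture("top"); P,M,o=cam("top")
vv,uu=np.mgrid[:480,:640]
W=np.stack([(uu-P["cx"])/P["fx"]*d,(vv-P["cy"])/P["fy"]*d,d],-1)@M.T+o
for n,b in dict(crock=(300,400,0,110),det=(250,310,110,170)).items():
    w=W[b[0]:b[1],b[2]:b[3]].reshape(-1,3); w=w[w[:,2]>80]; print(n,w.min(0),w.max(0))
for X in [(170,560,385),(240,470,385),(330,390,385),(400,300,385),(450,200,350),(470,130,250),(*st(-70,70),140)]: print(X,delta(X))
E
```

```text
crock [182.48914524  -5.91659899  80.02377867] [ 387.66577674  724.8750584  1598.81087379]
det [313.74814894  -5.91659899  80.06995757] [ 525.03577287  493.28846668 1598.81087379]
(170, 560, 385) ([-0.0, -0.0, 1.094], [-2.34, -6.52, -14.93])
(240, 470, 385) ([-0.0, -0.0, 1.094], [-11.38, -13.47, -14.93])
(330, 390, 385) ([-0.0, -0.0, 1.094], [-22.1, -18.94, -14.94])
(400, 300, 385) ([-0.0, -0.0, 1.094], [-31.15, -25.89, -14.94])
(450, 200, 350) ([-0.0, -0.0, 1.094], [-38.51, -34.3, -11.44])
(470, 130, 250) ([-0.0, -0.0, 1.094], [-42.21, -40.57, -1.44])
(np.float64(437.30519868397187), np.float64(102.36946408533544), 140) ([-0.0, -0.0, 1.094], [-39.74, -44.07, 9.56])
```

Emit:
step_arm(deltas=[0,0,0,0,-1,-4,0,0,0,0,-0.5,-2,-8,0,0,0,0,-1,-4,-12,0,0,0,0,-2.3,-6.5,-15,0,0,0,0.12,-5.3,-8.8,-15,0,0,0,0.24,-8.3,-11.1,-15,0,0,0,0.36,-11.4,-13.5,-15,0,0,0,0.48,-15,-15.3,-15,0,0,0,0.6,-18.6,-17.1,-15,0,0,0,0.72,-22.1,-18.9,-15,0])

```text
time_s: 2.18
tcp_pos: [331.2, 388.7, 386.2]
orientation: [3.141, -0.0, 2.161]
contact_force: [1.1, 0.1, 0.5]
gripper_width: 30.8
grasp_force: 0.0
```

Run:
```python
from h import *
o=get_obs();print(o["time_s"],o["tcp_pos"],o["orientation"],o["joint_positions"])
for X in [(400,300,360),(450,200,300),(*st(-70,70),130)]: print(X,delta(X))
```

```text
2.1833 [331.16333125 388.69650568 386.18687166] [ 3.14060791e+00 -4.89189447e-04  2.16104239e+00] [-1.06671972  0.27957415  0.21828038  1.56227193 -0.06218356  1.30546075
 -0.25015533]
(400, 300, 360) ([0.001, -0.001, 0.368], [-11.2, 0.78, 2.61])
(450, 200, 300) ([0.001, -0.001, 0.368], [-22.3, -0.64, 8.61])
(np.float64(437.30519868397187), np.float64(102.36946408533544), 130) ([0.001, -0.001, 0.368], [-29.71, -7.14, 25.6])
```

Emit:
step_arm(deltas=[0,0,0.1,-3.7,0.3,0.9,0,0,0,0.2,-7.5,0.5,1.7,0,0,0,0.3,-11.2,0.8,2.6,0,0,0,0.368,-15,0.4,4.6,0,0,0,0.368,-18.6,-0.1,6.6,0,0,0,0.368,-22.3,-0.6,8.6,0,0,0,0.368,-24,-2,12,0,0,0,0.368,-25.6,-3.5,15.5,0,0,0,0.368,-27.3,-5,19,0,0,0,0.368,-29.0,-6.5,22,0])

```text
time_s: 3.02
tcp_pos: [438.4, 112.9, 164.2]
orientation: [-3.141, 0.0, 1.799]
contact_force: [0.4, -0.4, -0.5]
gripper_width: 0.3
grasp_force: 0.0
```

Run:
```python
from h import *
o=get_obs();print(o["time_s"],o["tcp_pos"],o["orientation"],o["joint_positions"],o["gripper_width"])
for X in [(*st(-70,70),85)]: print(X,delta(X))
```

```text
3.0167 [438.37877869 112.88650744 164.21136881] [-3.14149952e+00  1.22940293e-04  1.79915763e+00] [-0.5416989   0.43274795  0.33624891  2.0674444  -0.22301562  0.67522451
  0.16913709] 0.26616086335182815
(np.float64(437.30519868397187), np.float64(102.36946408533544), 85) ([-0.0, 0.0, 0.006], [-1.0, -0.34, 7.92])
```

Emit:
step_arm(deltas=[0,0,0.006,-0.5,-0.2,3,0,0,0,0.006,-1,-0.3,6,0,0,0,0.006,-1,-0.3,7.5,0,0,0,0.006,-1,-0.3,8.1,0,0,0,0.006,-1,-0.3,8.3,0,0,0,0.006,-1,-0.3,8.5,0,0,0,0.006,-1,-0.3,8.7,0,0,0,0.006,-1,-0.3,8.7,0])

```text
time_s: 3.68
tcp_pos: [439.0, 104.0, 79.4]
orientation: [3.14, -0.0, 1.794]
contact_force: [0.8, 0.8, 0.6]
gripper_width: 0.7
grasp_force: 0.0
```

Emit:
step_arm(deltas=[0,0,0,0,0,0.1,0,0,0,0,0,0,0.2,0,0,0,0,0,0,0.3,0,0,0,0,0,0,0.3,0])

```text
time_s: 4.02
tcp_pos: [439.0, 103.9, 78.2]
orientation: [3.139, -0.002, 1.793]
contact_force: [-3.5, 0.3, 19.2]
gripper_width: 0.8
grasp_force: 10.1
```

nl is firm: 19 N with no sink. Next is nr.

Emit:
step_arm(deltas=[0,0,0,0,0,-1.5,0,0,0,0,-3.5,0,-1.8,0,0,0,0,-7,0,-1.8,0,0,0,0,-10.5,0,-1.8,0,0,0,0,-14,0,-1.5,0,0,0,0,-14,0,-0.7,0,0,0,0,-14,0,-0.3,0,0,0,0,-14,0,-0.2,0,0,0,0,-14,0,-0.1,0,0,0,0,-14,0,-0.1,0])

```text
time_s: 4.85
tcp_pos: [469.5, -35.0, 78.3]
orientation: [3.14, 0.003, 1.792]
contact_force: [-2.9, -7.0, 11.9]
gripper_width: 0.6
grasp_force: 6.2
```

nr is firm too. Next is fr.

Emit:
step_arm(deltas=[0,0,0,0,0,-1.5,0,0,0,0,0,3.5,-1.8,0,0,0,0,0,7,-1.8,0,0,0,0,0,10.5,-1.8,0,0,0,0,0,14,-1.8,0,0,0,0,0,14,-1,0,0,0,0,0,14,-0.5,0,0,0,0,0,14,-0.2,0,0,0,0,0,14,0,0,0,0,0,0,14,0,0])

```text
time_s: 5.68
tcp_pos: [604.2, -1.4, 76.4]
orientation: [-3.139, -0.002, 1.793]
contact_force: [0.4, 1.6, 1.3]
gripper_width: 0.5
grasp_force: 0.9
```

Emit:
step_arm(deltas=[0,0,0,0,0,0.1,0,0,0,0,0,0,0.2,0,0,0,0,0,0,0.3,0,0,0,0,0,0,0.3,0])

```text
time_s: 6.02
tcp_pos: [605.1, -2.2, 73.7]
orientation: [-3.14, -0.001, 1.793]
contact_force: [-1.9, 1.2, 2.4]
gripper_width: 0.4
grasp_force: 1.5
```

Emit:
step_arm(deltas=[0,0,0,0,0,0.15,0,0,0,0,0,0,0.3,0,0,0,0,0,0,0.4,0,0,0,0,0,0,0.4,0])

```text
time_s: 6.35
tcp_pos: [605.2, -2.2, 73.0]
orientation: [-3.141, -0.002, 1.793]
contact_force: [-7.0, 1.6, 21.3]
gripper_width: 0.3
grasp_force: 10.5
```

The far right corner sinks about 5 mm and then goes solid, so it is the loose one. Now I move out over its lever.

Emit:
step_arm(deltas=[0,0,0,0,0,-1.5,0,0,0,0,0,0,-2.5,0,0,0,0,-3.4,0,-2.5,0,0,0,0,-6.7,0,-1.5,0,0,0,0,-6.7,0,-0.5,0,0,0,0,-6.7,0,0.3,0,0,0,0,-6.7,0,0.6,0,0,0,0,-6.7,0,0.9,0,0,0,0,-6.7,0,1.2,0,0,0,0,-6.7,0,1.2,0])

```text
time_s: 7.18
tcp_pos: [620.5, -66.1, 57.3]
orientation: [-3.142, -0.001, 1.794]
contact_force: [-0.6, 0.3, -0.6]
gripper_width: 0.2
grasp_force: 0.0
```

Run:
```python
from h import *
p,d=capture("side"); u,v=w2px("side",(600,-30,40)); u,v=int(u),int(v)
cv2.imwrite("pics/a.png",cv2.resize(p[v-70:v+70,u-90:u+90,::-1],None,fx=4,fy=4))
print(get_obs()["tcp_pos"],st(70,-135))
```

```text
[620.51750679 -66.02073773  57.4447343 ] [619.00656503 -66.77430159]
```

View pics/a.png

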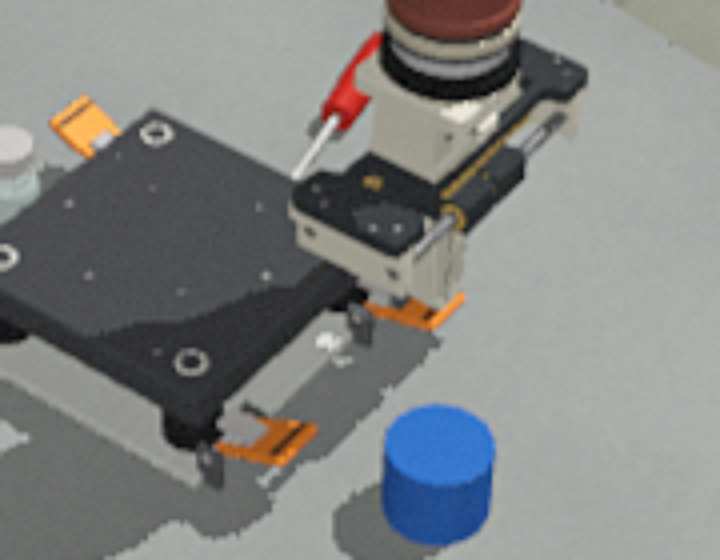

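The fingertip is on the far-right lever pad (crop pixel 425,305), clear of the slab and the tin. I press down.

Emit:
step_arm(deltas=[0,0,0,0,0,0.3,0,0,0,0,0,0.6,0,0,0,0,0,0,0.9,0,0,0,0,0,0,1.1,0,0,0,0,0,0,1.3,0,0,0,0,0,0,1.4,0,0,0,0,0,0,1.4,0])

```text
validation failed for argument at $.de...
```

Emit:
step_arm(deltas=[0,0,0,0,0,0.3,0,0,0,0,0,0,0.6,0,0,0,0,0,0,0.9,0,0,0,0,0,0,1.1,0,0,0,0,0,0,1.3,0,0,0,0,0,0,1.4,0,0,0,0,0,0,1.4,0])

```text
time_s: 7.82
tcp_pos: [620.3, -67.4, 43.2]
orientation: [-3.141, -0.001, 1.793]
contact_force: [0.5, 0.0, 0.5]
gripper_width: 0.6
grasp_force: 0.1
```

Emit:
step_arm(deltas=[0,0,0,0,0,0.1,0,0,0,0,0,0,0.2,0,0,0,0,0,0,0.3,0,0,0,0,0,0,0.3,0,0,0,0,0,0,0.3,0])

```text
time_s: 8.23
tcp_pos: [620.3, -67.4, 42.2]
orientation: [-3.141, -0.001, 1.793]
contact_force: [-2.9, -0.0, 9.2]
gripper_width: 0.5
grasp_force: 4.7
```

Emit:
step_arm(deltas=[0,0,0,0,0,0.1,0,0,0,0,0,0,0.2,0,0,0,0,0,0,0.2,0])

```text
time_s: 8.48
tcp_pos: [620.4, -67.4, 41.9]
orientation: [3.141, -0.001, 1.793]
contact_force: [-5.6, 1.9, 18.9]
gripper_width: 0.4
grasp_force: 9.3
```

The lever is solid on its stop. Now I retreat upward and check.

Emit:
step_arm(deltas=[0,0,0,0,0,-1,0,0,0,0,0,0,-4,0,0,0,0,0,0,-8,0,0,0,0,0,0,-12,0,0,0,0,-3.5,0,-15,0,0,0,0,-7,0,-18,0,0,0,0,-10.5,0,-20,0,0,0,0,-14,0,-20,0,0,0,0,-17,0,-20,0,0,0,0,-17,0,-20,0])

```text
time_s: 9.32
tcp_pos: [656.0, -243.4, 238.6]
orientation: [-3.139, 0.007, 1.782]
contact_force: [-0.8, -1.4, -0.2]
gripper_width: 0.6
grasp_force: 0.0
```

Run:
```python
from h import *
p,d=capture("side"); u,v=w2px("side",(540,20,40)); u,v=int(u),int(v)
cv2.imwrite("pics/b.png",cv2.resize(p[v-75:v+75,u-100:u+100,::-1],None,fx=4,fy=4))
p,d=capture("top"); P,M,o=cam("top")
for n,s in dict(fl=(70,1),fr=(70,-1),nl=(-70,1),nr=(-70,-1)).items():
    for n2 in ("top","side"):
        a,b=w2px(n2,(*st(s[0],s[1]*140),30)); 
        if n2=="top":
            z=[px2w("top",i,j,d[j,i]) for i in range(int(a)-3,int(a)+4) for j in range(int(b)-3,int(b)+4)]; print(n,np.median(z,0))
cv2.imwrite("pics/c.png",cv2.resize(p[170:340,200:400,::-1],None,fx=3.5,fy=3.5))
```

```text
fl [558.8498166  201.1392832   41.68400723]
fr [623.3391968  -69.62364068  26.20355721]
nl [422.85967989 171.19817274  41.82827644]
nr [483.75185515 -99.9344892   41.73729776]
```

View pics/b.png

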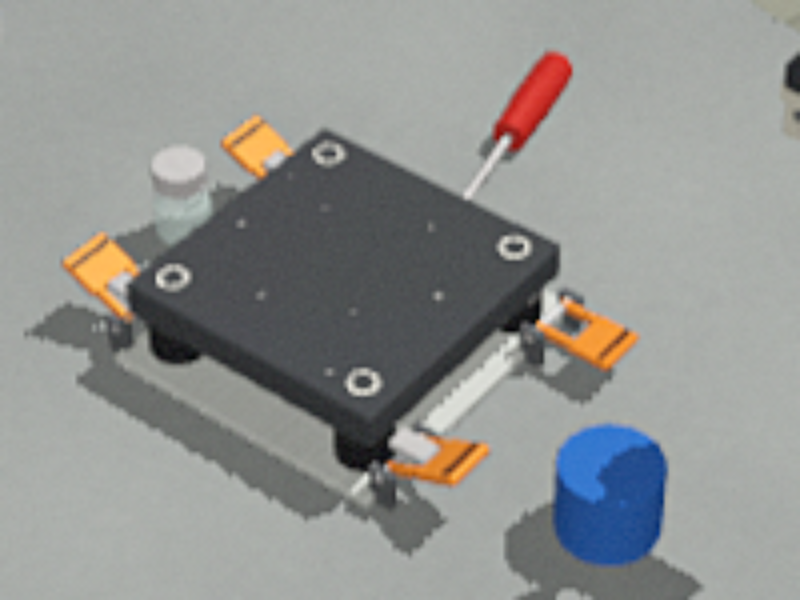

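View pics/c.png

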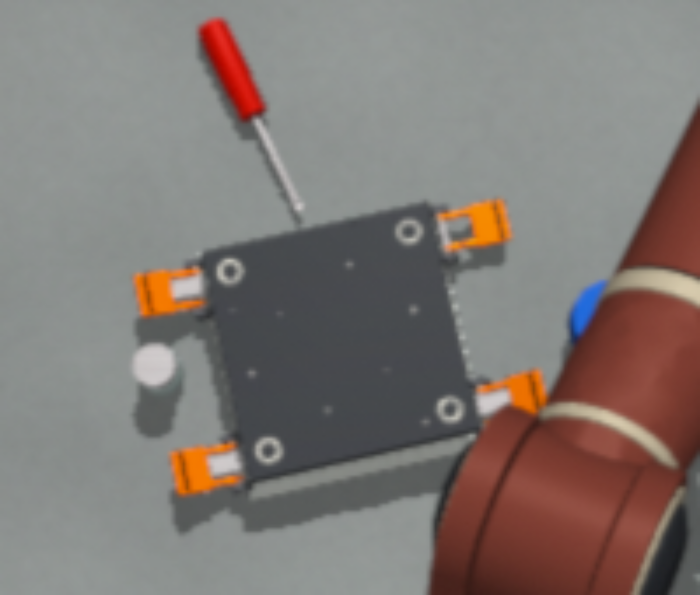

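The far-right lever is flat at about 26 mm (side crop 590,335), and the other three stand at about 42 mm. The shim blade has slid in, the slab and other items are in place, and the arm is clear.

```bash
python3 -c "
from bench import *
print(finish_job())"
```

```text
the job is handed in; nothing more can be done
None
```

The far right corner was the one that gave (it sank about 5 mm); its shim lever is now pressed flat, the other three still stand up, and the job is handed in (the far left corner was not tried, since the loose one was already found).

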